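# Zero the run timer and open the interlocked centrifuge

## Task

The rotor of the small centrifuge has stopped, but its timer was left wound up, and the lid lock cannot be reached until the timer reads zero. Turn the timer knob back, anticlockwise, fully to its zero stop; then slide the yellow safety catch fully over to the left to uncover the red release button, and press the button so that the lid springs wide open by itself. Leave the other things on the table where they are.

Things in the scene. Friction and masses are not known exactly. Their poses are not given: they have to be found in the camera images.
- centrifuge: Light grey benchtop microcentrifuge, fixed to the table, 312 mm deep (x), 220 mm wide (y), 139 mm high with the lid shut; origin at the centre of its underside, x points to its back (lid hinge), y to its left, z up. Its front is a sloping control panel: timer knob on the left, catch and button on the right. The flat lid begins above the panel (front lip at x = -0.051).
- panel_centre (a point): Centre of the control panel, at (-0.100, 0, 0.0952) in the centrifuge's frame and with that frame's axes. The panel slopes 26 degrees from level and faces up and towards the robot: its normal is n = (-0.438, 0, 0.899), upslope is u = (0.899, 0, 0.438); 122 mm long along u, 200 mm wide. The axes of knob and button are parallel to n.
- timer_knob (a joint): Angle of the timer knob in rad: 0 = zero stop (pointer straight upslope, at the red mark), growing clockwise as seen looking onto the panel, to 2.4; starts between 0.7 and 2.2. It stays where it is left (friction about 0.05 N m). An interlock lets the catch move only when the knob is within 0.06 rad of zero; with the catch over, the knob is held.
- knob_grip (a point): Point on the knob's axis in the middle of its grip bar, 25 mm above the panel; turns with the knob: z along n out of the panel, x along the bar to its end with the white pointer line, y across the bar. Black knob: a disc 60 mm across, face 9 mm above the panel, with a bar 56 mm long and 14 mm wide that stands from that face to 37.5 mm above the panel.
- safety_catch (a joint): Travel of the safety catch in m: 0 = right, covering the button; 0.050 = stop at the left, button uncovered. It starts between 0 and 0.004. It stays where it is left (friction about 1.5 N).
- catch_ridge (a point): Middle of the catch's thumb ridge, 25 mm above the panel; z along n, x upslope, y to the left, the way it slides. Yellow plate 53 (x) by 44 mm (y), top 18 mm above the panel, with an upright ridge in its middle, 36 mm long (x), 10 mm wide (y), up to 32.5 mm above the panel. It runs between two aluminium rails, 20 mm high, 29.5 mm upslope and downslope of its middle.
- release_button (a joint): Travel of the release button in m: 0 = out, 0.006 = fully pressed; sprung, about 2.5 N at first and 5 N fully pressed. The lid lock lets go at about 0.004. It cannot be reached under the shut catch.
- button_top (a point): Centre of the face of the round red button, 29 mm across, 13 mm above the panel when out, midway between the rails and under the middle of the shut catch; z out of the panel along n, x upslope, y to the left.
- lid (a joint): Opening angle of the lid in rad: 0 = shut and locked, 1.25 = its stop, wide open. Sprung: when the lock lets go it swings up and back by itself in about a second and stays open.
- lid_front (a point): Middle of the lid's dark front lip. The lid is 190 x 214 x 14 mm with a round window, hinged along the back of the centrifuge (hinge line 199 mm behind this point).
- tube_rack: Bystander: ivory tube rack, 151 x 60 x 63 mm, long side pointing away from the robot, with four glass tubes up to 125 mm high; origin at the centre of its underside. Stands left of the centrifuge.
- gauze_roll: Bystander: white gauze roll lying down, 91 mm long, 41 mm thick; origin below its middle. Lies right of the centrifuge.
- culture_dish: Bystander: petri dish lying flat, 91 mm across, 16 mm high; origin at the centre of its underside. Lies in front on the left.
- marker_pen: Bystander: white and black pen lying flat, 135 mm long, 17 mm thick; origin below its middle. Lies in front on the right.

How it is judged:
On the way, in this order (a step that is already met when the one before it is completed fails the run):
1. the timer knob is turned back to its zero stop while the catch still covers the button (value of joint timer_knob below 0.06 rad and value of joint safety_catch below 0.012 m), for 0.2 s.
2. the safety catch is slid over to the left and the button is uncovered (value of joint safety_catch above 0.043 m and value of joint lid below 0.05 rad), for 0.1 s.
3. the button is pressed and the lid springs open (value of joint lid above 0.4 rad), for 0.1 s.
At the end, for the whole second after the job is handed in: The timer knob is within 0.08 rad of its zero stop, the catch stands at least 43 mm over to the left, the lid stands open by more than 1.1 rad and at rest, and the tube rack, gauze roll, petri dish and pen are each within 30 mm of where it stood (value of joint timer_knob below 0.08 rad and value of joint safety_catch above 0.043 m and value of joint lid above 1.1 rad and velocity of joint lid between -0.1 and 0.1 rad/s and distance of each of tube_rack, gauze_roll, culture_dish, marker_pen from where it was at the start of the episode below 0.03 m); the robot touches nothing.
It fails at once if a bystander is moved by more than 30 mm (distance of any of tube_rack, gauze_roll, culture_dish, marker_pen from where it was at the start of the episode above 0.03 m).
It fails at once if the tube rack or the petri dish is tipped by more than 0.35 rad (angle between any of tube_rack, culture_dish's own z axis and vertical above 0.35 rad).
It also fails if it takes over 67 s, if anything falls off the work surface, if the arm or the gripper's body presses on something with over 40 N, if the wrist force passes 120 N, or if a joint passes its speed limit or range.

## Robot

A 7-joint arm with a two-finger parallel gripper is mounted at the origin on a cart in front of the work surface, level with it; the furniture and walls round the work are solid. World frame = base frame: x ahead of the robot, y to its left, z up, the work surface at z = 0. Lengths are in m, angles in rad, forces in N, time in s.
With the tool pointing down it reaches from about 0.425 to 0.925 m from the base axis. Payload 6.8 kg.
Tool frame: the origin (TCP) lies on the centre line of the jaws, within the pads' length; the fingertips stand 8 mm ahead of it and the grasp point (between the pads) lies 11 mm behind it (bot.tips_ahead is the distance from the TCP to the fingertips, in m); z points along the fingers, y is the line along which they close (so a half turn about z gives the same grasp; the last joint's range is limited). The gripper opens to 85 mm and grips with 20 to 120 N. Pads are 22 mm wide; open, the fingers measure 114 mm over their backs; the gripper's body (76 mm by 85 mm) begins 54 mm behind the grasp point. The pads swing forward as they close: fully open they stand 13 mm farther back than shut.
Start: joints at [-1.304, 0.477, 0.022, 1.555, -0.011, 1.109, -0.083], TCP at [0.247, 0.628, 0.239] pointing down, gripper open.
Joint ranges: [-2.96, 2.96], [-0.34, 2.1], [-1.41, 1.46], [0.24, 2.44], [-1.37, 4.51], [0.17, 1.92], [-2.96, 2.96]. Speed limits (rad/s): [2.39, 2.39, 3.14, 3.14, 3.14, 3.14, 3.14].

## Interface

Orientations are given as a unit quaternion [w, x, y, z].
In Python, from station import bot gives the robot as it stands.
- The arm moves only by the tool send_rows, never from a script. Its argument "deltas" is text: rows parted by semicolons, each of 4 numbers parted by spaces: the shift along the tool's x, y, z in m, then the turn about the tool's z in degrees. In form: x y z spin; .... A call has 1 to 5 rows; each row is the pose to reach, as a shift and turn from the pose commanded when the call began, along the tool's axes at that moment; what a row does not reach only later rows make up. A row lasts 1/10 s, in which the tool goes at most 50 mm and 8.59 degrees, less where a joint would pass 70% of its speed; a pose out of reach is approached as far as the arm can. A call with a gripper value outside its range is refused whole. "claw" is the opening, from 0 (shut) to 1 (fully open), set as the call begins (left out, the last holds). The fingers move at their own pace and stop on an object; "force" is the grip in N (left out, the last holds). Time passes only in rows, so rows that repeat a pose let the fingers close. It gives the time, the measured TCP pose, the force, the opening and the grip force at its end, in the units of the state.
- bot.get_obs(): the state, without advancing time (a new reading comes with each control period).
- bot.read_camera(name): name is "side" or "top"; returns a dict with "img" (420x560x3 uint8, red, green, blue), "depth" (420x560 float32, m along the optical axis (not along the pixel's ray), 0 where there is no reading), "fx", "fy", "cx", "cy" (pixels), "camera_from_world" (4x4, takes a point from world to camera coordinates). Camera axes: x right, y up, looking along -z (the intrinsics and any distortion apply to the point x, -y, -z); pixel columns grow to the right and rows downward; lengths in m; the calibration is good to about 2 mm. A picture is of the moment at which its call begins.
- bot.hand_in(): hands the job in; it is judged then, once.
Trained networks look in a picture, given as the dict that the camera call returned (one of the last four; its "shot" number tells which), for a name from the list of things; names that differ only in an ending like _2 or _b are one class to them, and where a whole thing is asked for, a point or a joint stands for the part that bears it (a point fixed in the world has none). Each returns a list of dicts, best first, with "confidence" (0 to 1); they miss things now and then, are a little off and sometimes report something else, mostly with a low value. They report only what shows in the picture. A call takes as long as a camera call.
- bot.masks_of(picture, query): "mask" (420x560 bool, what is visible of it).
- bot.landmark_of(picture, query): "xyz" ([x, y, z] in m, in world coordinates, good to about 4 mm: a listed point, or the origin of a listed thing).
The state is a dict: "t": time; "q": joint angles; "joint_vel": joint speeds; "joint_torque": joint torques, N m; "eef_pos": TCP position; "tool_rot": TCP orientation; "contact_force": force on the tool from outside, world axes, zero at the start; "torque": the same for the moment, N m; "gripper_width": opening from 0.0 (shut) to 1.0 (fully open); "grasp_force": force on a finger pad.
Only numpy, scipy, OpenCV 4.12 (cv2) and the standard library are available. Lean on these libraries where they do the work, as an engineer would, in place of code of your own. Each camera call takes 0.05 s, during which the arm holds its last target. There are 200 camera calls.

## Working session

There is one attempt and no reset: what is moved stays moved. The work goes in short steps, Python scripts to look and compute and a tool call to move; the robot and the scene stay as the last step left them, time stands still between calls to the robot, and variables do not carry over. Pictures are saved under pics/ and viewed, at most 10 in all, crops included, and the job is handed in when it is done.

Besides the shell and the picture viewer there is one more tool, called after ">>>" as a command line: name --argument value ..., lists and objects as JSON in quotes. send_rows: Moves the arm, as the interface text tells. Its arguments: {"type":"object","properties":{"deltas":{"type":"string"},"claw":{"type":"number"},"force":{"type":"number"}},"required":["deltas"]}

```bash
mkdir -p pics; ls
cat > h.py <<'E'
import numpy as np, cv2
from station import bot
from scipy.spatial.transform import Rotation as R
def Rt(o): q=o["tool_rot"]; return R.from_quat([q[1],q[2],q[3],q[0]]).as_matrix()
def save(p,name): cv2.imwrite("pics/"+name,p["img"][:,:,::-1])
def proj(p,X):
    c=p["camera_from_world"]@np.append(X,1); return p["cx"]+p["fx"]*c[0]/-c[2], p["cy"]-p["fy"]*c[1]/-c[2]
def cloud(p):
    d=p["depth"]; v,u=np.mgrid[:420,:560]
    c=np.stack([(u-p["cx"])/p["fx"]*d,-(v-p["cy"])/p["fy"]*d,-d,np.ones_like(d)],-1)
    return (c@np.linalg.inv(p["camera_from_world"]).T)[...,:3]
E
cat > a.py <<'E'
from h import *
o=bot.get_obs(); print(o["t"],o["eef_pos"],Rt(o).round(3).tolist())
for n in ["side","top"]:
    p=bot.read_camera(n); save(p,n+"0.png"); print(n,[k for k in p])
    for q in ["centrifuge","panel_centre","knob_grip","catch_ridge","button_top","lid_front","tube_rack","gauze_roll","culture_dish","marker_pen"]:
        r=bot.landmark_of(p,q)
        print(q,[(np.round(x["xyz"],4).tolist(),round(x["confidence"],2)) for x in r[:2]])
E
python3 a.py
```

```text
pics
0.0 [0.2468899  0.62761455 0.23832982] [[-0.931, 0.366, -0.001], [0.366, 0.931, -0.002], [-0.0, -0.002, -1.0]]
side ['img', 'depth', 'fx', 'fy', 'cx', 'cy', 'camera_from_world', 'shot']
centrifuge []
panel_centre [([0.5183, -0.0859, 0.0947], 0.65)]
knob_grip [([0.4951, -0.0372, 0.1156], 0.76), ([0.6656, 0.1353, 0.0054], 0.49)]
catch_ridge [([0.5099, -0.1424, 0.1167], 0.67)]
button_top []
lid_front [([0.5697, -0.0825, 0.1362], 0.78)]
tube_rack [([0.6612, 0.1383, 0.0009], 0.56)]
gauze_roll [([0.6166, -0.3363, 0.0], 0.79), ([0.6641, 0.1392, 0.0022], 0.74)]
culture_dish [([0.4094, 0.1299, 0.0043], 0.55)]
marker_pen [([0.4286, -0.3404, 0.0014], 0.86)]
top ['img', 'depth', 'fx', 'fy', 'cx', 'cy', 'camera_from_world', 'shot']
centrifuge [([0.6169, -0.0834, -0.0035], 0.57)]
panel_centre [([0.5171, -0.0834, 0.0956], 0.79)]
knob_grip [([0.5013, -0.0382, 0.1128], 0.85)]
catch_ridge [([0.5054, -0.1436, 0.1179], 0.65)]
button_top []
lid_front [([0.5639, -0.087, 0.1361], 0.9)]
tube_rack [([0.6688, 0.1356, 0.0022], 0.78), ([0.6181, -0.3357, -0.0049], 0.69)]
gauze_roll [([0.6142, -0.3364, -0.0016], 0.75)]
culture_dish [([0.4083, 0.1299, -0.0029], 0.58)]
marker_pen [([0.4263, -0.3374, -0.006], 0.79), ([0.6143, -0.0829, -0.0007], 0.24)]
```

View pics/top0.png

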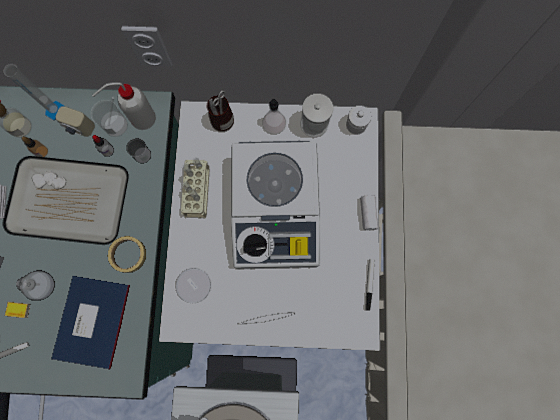

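View pics/side0.png

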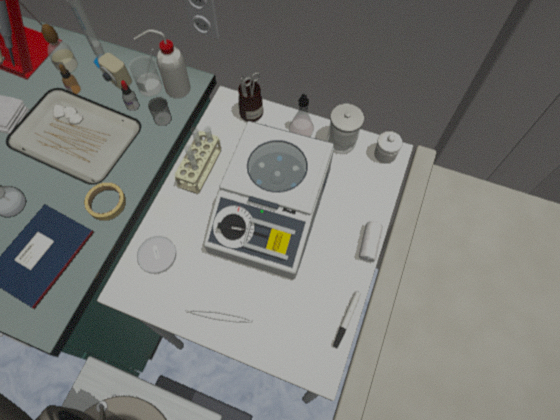

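Both views show the centrifuge nearly square to the world: in the top view the knob is near (257,245) and the catch near (299,245), with the bystanders as described. Next I'll rectify the panel to get the yaw and knob angle.

```bash
cat > b.py <<'E'
from h import *
P=np.array([0.5175,-0.0845,0.0952]); n=np.array([-.438,0,.899]); u=np.array([.899,0,.438]); y=np.array([0,1,0.])
ims=[]
for nm in ["top","side"]:
    p=bot.read_camera(nm)
    for h in (37.5,20):
        m=np.zeros((280,420,2),np.float32)
        for r in range(280):
            for c in range(420):
                m[r,c]=proj(p,P+n*h/1000+u*(140-r)/2000+y*(210-c)/2000)
        ims.append(cv2.remap(p["img"],m,None,cv2.INTER_CUBIC))
    # lid edges / machine yaw from depth: points at top-of-lid height
    X=cloud(p); k=(abs(X[...,2]-.137)<.008)&(X[...,0]>.55)&(X[...,0]<.80)&(abs(X[...,1]+.085)<.13)
    rect=cv2.minAreaRect((X[k][:,:2]*1000).astype(np.float32)); print(nm,"lid rect",rect, "med z",np.median(X[k][:,2]))
    M=bot.masks_of(p,"safety_catch")
    for q in ["safety_catch","catch_ridge","timer_knob"]:
        M=bot.masks_of(p,q)
        if M:
            pts=X[M[0]["mask"]&(p["depth"]>0)]; print(q,M[0]["confidence"],len(pts),np.median(pts,0).round(4),"yx range",np.percentile(pts,[3,97],axis=0).round(4).tolist())
cv2.imwrite("pics/rect.png",np.vstack([np.hstack(ims[:2]),np.hstack(ims[2:])])[:, :, ::-1][::1,::1][:560,:840] if 0 else cv2.resize(np.vstack([np.hstack(ims[:2]),np.hstack(ims[2:])])[:,:,::-1],(798,532)))
E
python3 b.py
```

```text
top lid rect ((668.685546875, -80.37322235107422), (206.7052459716797, 212.1804656982422), 3.4238829612731934) med z 0.1377811848722682
safety_catch 0.82 332 [ 0.5083 -0.1452  0.1128] yx range [[0.4877, -0.166, 0.0992], [0.5293, -0.1248, 0.1284]]
catch_ridge 0.71 333 [ 0.5083 -0.1444  0.1128] yx range [[0.4878, -0.166, 0.0989], [0.5289, -0.1246, 0.1284]]
timer_knob 0.86 439 [ 0.5052 -0.0372  0.1109] yx range [[0.4842, -0.0623, 0.0895], [0.531, -0.0108, 0.1307]]
side lid rect ((664.9986572265625, -78.83744812011719), (208.1619110107422, 214.40274047851562), 3.0589585304260254) med z 0.13803202801144432
safety_catch 0.72 425 [ 0.5035 -0.146   0.1122] yx range [[0.4848, -0.1648, 0.0993], [0.5243, -0.1241, 0.1288]]
catch_ridge 0.85 454 [ 0.5043 -0.1472  0.1122] yx range [[0.4845, -0.1654, 0.0985], [0.5259, -0.1249, 0.1284]]
timer_knob 0.78 564 [ 0.4956 -0.038   0.1087] yx range [[0.4807, -0.0638, 0.09], [0.5261, -0.0118, 0.1303]]
```

View pics/rect.png

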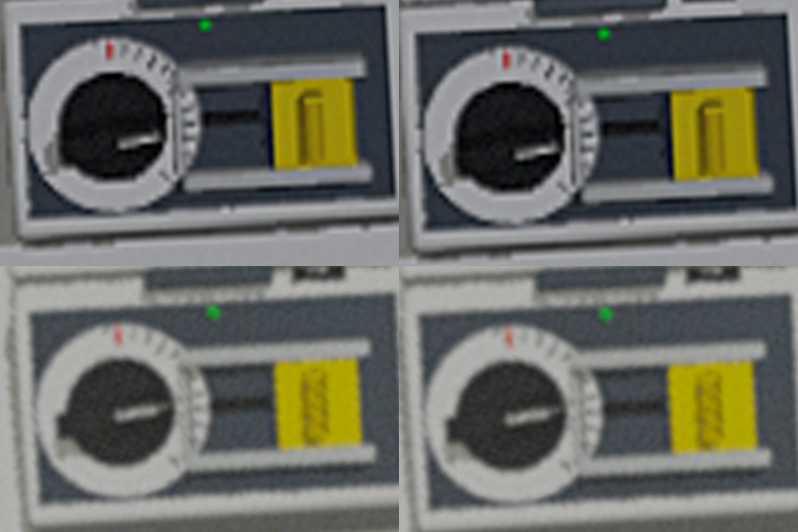

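The rectified panel shows a machine yaw of about +3°. The pointer points almost right, slightly upslope, so θ is about 1.4 rad, and the catch is fully right. I'll average the landmarks.

```bash
cat > c.py <<'E'
from h import *
import sys
Q=sys.argv[2:] ; N=int(sys.argv[1]); D={q:[] for q in Q}
for i in range(N):
  for n in ["side","top"]:
    p=bot.read_camera(n)
    for q in Q:
        r=bot.landmark_of(p,q)
        if r and r[0]["confidence"]>.5: D[q].append(r[0]["xyz"])
for q in Q: print(q,len(D[q]),np.median(D[q],0).round(4),np.std(D[q],0).round(4)) if D[q] else print(q,0)
o=bot.get_obs(); print(o["t"],np.round(o["eef_pos"],4),"yaw of tool y deg",np.degrees(np.arctan2(Rt(o)[1,1],Rt(o)[0,1])).round(1),o["gripper_width"],np.round(o["contact_force"],1))
E
python3 c.py 6 knob_grip catch_ridge panel_centre lid_front centrifuge tube_rack; python3 -c "
from station import bot;print(bot.tips_ahead)"
```

```text
knob_grip 12 [ 0.499  -0.0396  0.1136] [0.0015 0.0013 0.0017]
catch_ridge 12 [ 0.506  -0.1438  0.116 ] [0.0013 0.0012 0.0015]
panel_centre 9 [ 0.516  -0.0871  0.0948] [0.0008 0.0014 0.0018]
lid_front 12 [ 0.5652 -0.0834  0.1332] [0.0019 0.0019 0.0016]
centrifuge 10 [ 0.6139 -0.0806 -0.0017] [0.0011 0.0013 0.0024]
tube_rack 11 [0.6633 0.1357 0.002 ] [0.0742 0.0038 0.0013]
5.8 [0.2471 0.6282 0.2393] yaw of tool y deg 68.5 0.9982436153059091 [ 0.5 -0.1 -0.2]
0.008
```

>>> send_rows --deltas "-0.032 -0.0353 0 0; -0.064 -0.0706 0 0; -0.096 -0.106 0 0; -0.128 -0.1413 0 0; -0.16 -0.1767 0 0" --claw 0.4

```text
t: 6.3
eef_pos: [0.3318, 0.4033, 0.2395]
tool_rot: [0.0, 0.186, 0.982, 0.0]
contact_force: [0.5, 0.9, 0.9]
gripper_width: 0.398
grasp_force: 0.0
```

>>> send_rows --deltas "-0.032 -0.0353 0 0; -0.064 -0.0706 0 0; -0.096 -0.106 0 0; -0.128 -0.1413 0 0; -0.16 -0.1767 0 0"

```text
t: 6.8
eef_pos: [0.416, 0.1803, 0.2397]
tool_rot: [0.0, 0.186, 0.982, 0.0]
contact_force: [0.5, -0.3, -0.3]
gripper_width: 0.399
grasp_force: 0.0
```

>>> send_rows --deltas "-0.032 -0.0353 0 8; -0.064 -0.0706 0 16; -0.096 -0.106 0 24; -0.128 -0.1413 0 32; -0.16 -0.1767 0 40"

```text
t: 7.3
eef_pos: [0.5002, -0.0427, 0.2398]
tool_rot: [0.0, 0.513, 0.858, 0.001]
contact_force: [1.3, 1.0, -0.2]
gripper_width: 0.4
grasp_force: 0.0
```

>>> send_rows --deltas "0 0 0.01 8; 0 0 0.02 16.5; 0 0 0.03 16.5"

```text
t: 7.6
eef_pos: [0.4999, -0.0412, 0.209]
tool_rot: [0.0, 0.63, 0.777, 0.0]
contact_force: [-0.2, 0.4, 0.8]
gripper_width: 0.4
grasp_force: 0.0
```

>>> send_rows --deltas "0.002 -0.003 0.04 0; 0.002 -0.003 0.06 0; 0.002 -0.003 0.072 0; 0.002 -0.003 0.079 0"

```text
t: 8.0
eef_pos: [0.4961, -0.0393, 0.1295]
tool_rot: [-0.0, 0.628, 0.778, -0.0]
contact_force: [-0.1, 0.1, 0.2]
gripper_width: 0.399
grasp_force: 0.0
```

Run:
```python
from h import *
for n in ["top","side"]:
    p=bot.read_camera(n); u,v=map(int,proj(p,[.5,-.06,.13])); im=p["img"][v-50:v+50,u-65:u+65,::-1]
    globals()[n]=cv2.resize(im,(390,300),interpolation=cv2.INTER_CUBIC)
cv2.imwrite("pics/g1.png",np.hstack([top,side]))
```

```text
(no output)
```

View pics/g1.png

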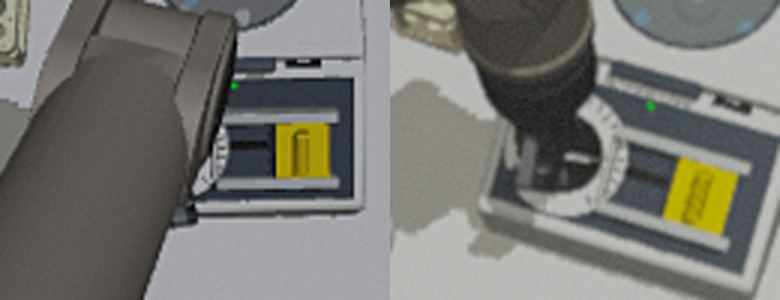

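The gripper straddles the bar: in the side view the pointer line sticks out to the right, at about (580,158). I'll go down a little and start the turn.

>>> send_rows --deltas "0 0 0.003 0; 0 0 0.006 0"

```text
t: 8.3
eef_pos: [0.4972, -0.0395, 0.125]
tool_rot: [0.001, 0.629, 0.777, 0.001]
contact_force: [-0.4, 0.4, 0.7]
gripper_width: 0.4
grasp_force: 0.0
```

>>> send_rows --deltas "0 0 0 -7; 0 0 0 -14; 0 0 0 -21; 0 0 0 -28; 0 0 0 -35"

```text
t: 8.8
eef_pos: [0.4962, -0.0393, 0.1246]
tool_rot: [-0.0, 0.364, 0.931, 0.0]
contact_force: [-1.0, -0.3, 0.3]
gripper_width: 0.4
grasp_force: 1.9
```

>>> send_rows --deltas "0 0 0 -8; 0 0 0 -16; 0 0 0 -24; 0 0 0 -32; 0 0 0 -40"

```text
t: 9.3
eef_pos: [0.4971, -0.0394, 0.125]
tool_rot: [0.001, 0.023, 1.0, 0.0]
contact_force: [-0.1, 0.8, 0.6]
gripper_width: 0.4
grasp_force: 1.9
```

>>> send_rows --deltas "0 0 0 -6; 0 0 0 -6; 0 0 0 -6; 0 0 0 -6; 0 0 0 -6" --claw 0.1 --force 30

```text
t: 9.8
eef_pos: [0.4954, -0.0369, 0.1244]
tool_rot: [-0.001, -0.028, 1.0, 0.001]
contact_force: [-3.7, 7.6, 3.0]
gripper_width: 0.154
grasp_force: 35.5
```

>>> send_rows --deltas "0 0.002 0 -2; 0 0.002 0 -4; 0 0.002 0 -5; 0 0.002 0 -5"

```text
t: 10.2
eef_pos: [0.4955, -0.0371, 0.1245]
tool_rot: [-0.001, -0.069, 0.998, 0.001]
contact_force: [-5.2, 4.0, 3.2]
gripper_width: 0.151
grasp_force: 50.5
```

Run:
```python
from h import *
o=bot.get_obs(); print(o["tool_rot"],o["torque"],o["contact_force"],o["eef_pos"],o["gripper_width"])
print(np.degrees(np.arctan2(Rt(o)[1,1],Rt(o)[0,1])))
```

```text
[-5.61688977e-04 -6.90440572e-02  9.97613186e-01  7.30351548e-04] [ 0.89954797  0.86763257 -1.16865647] [-5.19626318  4.00796394  3.21558749] [ 0.49554914 -0.03713701  0.12445138] 0.15070885085572386
97.91812429104712
```

The torque of about -1.2 N m shows the knob is against its stop. I'll release, lift, and check.

>>> send_rows --deltas "0 0 0 0; 0 0 0 4; 0 0 0 4; 0 0 -0.02 4; 0 0 -0.06 4" --claw 0.4

```text
t: 10.7
eef_pos: [0.4946, -0.0379, 0.1828]
tool_rot: [-0.003, -0.037, 0.999, -0.001]
contact_force: [0.5, 0.8, -0.3]
gripper_width: 0.399
grasp_force: 0.0
```

```bash
python3 c.py 2 catch_ridge
python3 - <<'E'
from h import *
for n in ["top","side"]:
    p=bot.read_camera(n); u,v=map(int,proj(p,[.5,-.06,.13])); im=p["img"][v-50:v+50,u-65:u+65,::-1]
    globals()[n]=cv2.resize(im,(390,300),interpolation=cv2.INTER_CUBIC)
cv2.imwrite("pics/g2.png",np.hstack([top,side]))
E
```

```text
catch_ridge 4 [ 0.5064 -0.1434  0.1162] [0.0016 0.0011 0.0007]
11.1 [ 0.4956 -0.0376  0.1833] yaw of tool y deg 94.1 0.3995669140479285 [0.1 0.1 0. ]
```

View pics/g2.png

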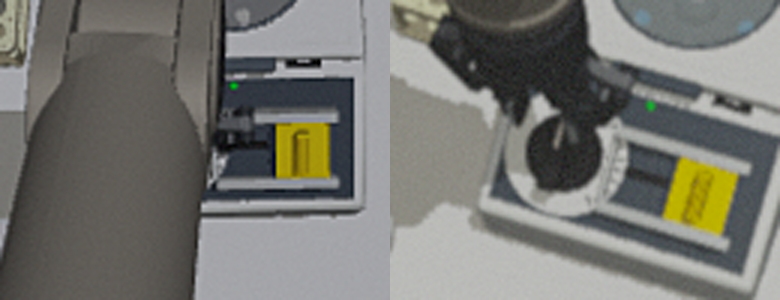

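The pointer now stands straight upslope. Next, the catch.

>>> send_rows --deltas "0 -0.04 0 1; -0.001 -0.08 0 1; -0.002 -0.105 0.005 1; -0.002 -0.105 0.035 1; -0.002 -0.105 0.05 1"

```text
t: 11.7
eef_pos: [0.5045, -0.1432, 0.1323]
tool_rot: [-0.001, -0.025, 1.0, -0.0]
contact_force: [-0.0, 0.2, -0.6]
gripper_width: 0.395
grasp_force: 0.0
```

>>> send_rows --deltas "0 0 0.005 0; 0 0 0.009 0"

```text
t: 11.9
eef_pos: [0.5055, -0.142, 0.1248]
tool_rot: [-0.0, -0.027, 1.0, 0.0]
contact_force: [-0.0, -0.0, 0.1]
gripper_width: 0.398
grasp_force: 0.0
```

>>> send_rows --deltas "0 0 0 0; 0 0 0 0; 0 0 0 0; 0 0 0 0" --claw 0.05 --force 20

```text
t: 12.3
eef_pos: [0.506, -0.1422, 0.1259]
tool_rot: [0.001, -0.027, 1.0, -0.0]
contact_force: [-0.6, -0.6, 1.5]
gripper_width: 0.107
grasp_force: 24.8
```

>>> send_rows --deltas "0 0.012 0 0; 0 0.024 0 0; 0 0.036 0 0; 0 0.046 0 0; 0 0.052 0 0"

```text
t: 12.8
eef_pos: [0.5032, -0.0949, 0.126]
tool_rot: [0.001, -0.026, 1.0, -0.004]
contact_force: [1.8, -31.1, -1.8]
gripper_width: 0.103
grasp_force: 24.4
```

>>> send_rows --deltas "0 0.001 0 0; 0 0.001 0 0"

```text
t: 13.0
eef_pos: [0.5032, -0.0953, 0.1259]
tool_rot: [0.001, -0.024, 1.0, -0.004]
contact_force: [0.9, -21.6, -0.1]
gripper_width: 0.105
grasp_force: 24.7
```

>>> send_rows --deltas "0 -0.002 0 0; 0 -0.002 0 0; 0 -0.002 -0.01 0; 0 -0.002 -0.05 0" --claw 0.27

```text
t: 13.4
eef_pos: [0.5001, -0.0894, 0.1731]
tool_rot: [-0.004, -0.027, 1.0, 0.001]
contact_force: [0.3, 0.9, -0.2]
gripper_width: 0.27
grasp_force: 0.0
```

>>> send_rows --deltas "0 0 -0.02 0; 0 0 -0.02 0; 0 0 -0.02 0; 0 0 -0.02 0" --claw 0

```text
t: 13.8
eef_pos: [0.5022, -0.0904, 0.1945]
tool_rot: [-0.001, -0.027, 1.0, 0.0]
contact_force: [0.5, 0.1, -0.3]
gripper_width: 0.001
grasp_force: 0.0
```

```bash
python3 c.py 3 catch_ridge button_top knob_grip
```

```text
catch_ridge 3 [ 0.5033 -0.0937  0.1149] [0.0009 0.0009 0.0014]
button_top 5 [ 0.51   -0.1463  0.1051] [0.0011 0.0016 0.0018]
knob_grip 3 [ 0.4995 -0.0396  0.1135] [0.0314 0.0197 0.0095]
15.0 [ 0.503  -0.0912  0.1953] yaw of tool y deg 93.0 -0.0013635701608664575 [0.6 0.6 0.3]
```

The catch has moved about 49 mm, and the button is uncovered at about (0.510, -0.146, 0.105).

>>> send_rows --deltas "0 -0.03 0 0; 0.001 -0.055 0 0; 0.001 -0.055 0.03 0; 0.001 -0.055 0.06 0; 0.001 -0.055 0.071 0"

```text
t: 15.5
eef_pos: [0.5032, -0.146, 0.122]
tool_rot: [-0.002, -0.026, 1.0, 0.0]
contact_force: [-0.9, 0.4, 0.1]
gripper_width: -0.002
grasp_force: 0.0
```

>>> send_rows --deltas "-0.001 0 0.003 0; -0.002 0 0.006 0; -0.003 0 0.008 0; -0.003 0 0.008 0"

```text
t: 15.9
eef_pos: [0.5086, -0.146, 0.117]
tool_rot: [0.001, -0.027, 1.0, -0.0]
contact_force: [-1.0, 0.4, 0.6]
gripper_width: -0.001
grasp_force: 0.0
```

>>> send_rows --deltas "-0.001 0 0.002 0; -0.002 0 0.004 0; -0.002 0 0.006 0; -0.002 0 0.006 0"

```text
t: 16.3
eef_pos: [0.5108, -0.146, 0.1107]
tool_rot: [0.001, -0.026, 1.0, -0.0]
contact_force: [0.6, 0.3, 5.5]
gripper_width: -0.002
grasp_force: 2.3
```

>>> send_rows --deltas "-0.001 0 0.002 0; -0.001 0 0.004 0; -0.001 0 0.004 0"

```text
t: 16.6
eef_pos: [0.5114, -0.1461, 0.1096]
tool_rot: [0.001, -0.026, 1.0, 0.0]
contact_force: [-11.7, 3.2, 38.0]
gripper_width: -0.0
grasp_force: 19.2
```

Run:
```python
from h import *
p=bot.read_camera("side"); u,v=map(int,proj(p,[.58,-.08,.15])); cv2.imwrite("pics/g3.png",cv2.resize(p["img"][v-110:v+90,u-120:u+120,::-1],(600,500)))
```

```text
(no output)
```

View pics/g3.png

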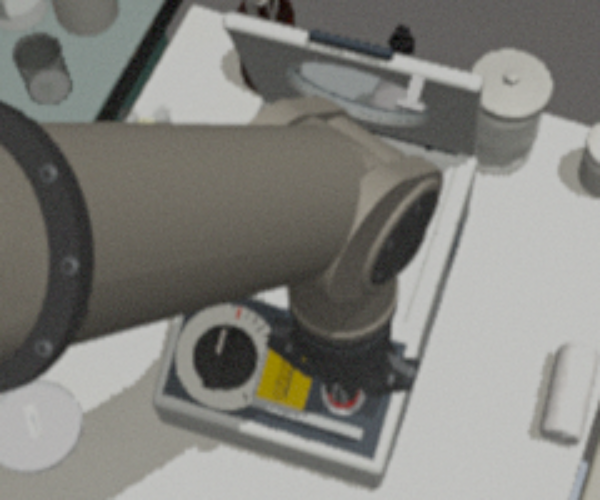

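The lid stands wide open at the top of the picture, with the catch left and the knob pointer at the red mark. I'll retreat up and toward the robot.

>>> send_rows --deltas "0.003 0 -0.008 0; 0.005 0 -0.03 0; 0.01 0 -0.06 0; 0.02 0 -0.09 0; 0.03 0 -0.12 0"

```text
t: 17.15
eef_pos: [0.48, -0.1474, 0.2269]
tool_rot: [-0.001, -0.026, 1.0, 0.0]
contact_force: [0.7, -0.7, 0.6]
gripper_width: -0.0
grasp_force: 0.0
```

>>> send_rows --deltas "0 0 0 0; 0 0 0 0; 0 0 0 0; 0 0 0 0; 0 0 0 0"

```text
t: 17.65
eef_pos: [0.4805, -0.1473, 0.2253]
tool_rot: [-0.001, -0.026, 1.0, 0.0]
contact_force: [-0.6, -0.2, 1.3]
gripper_width: 0.002
grasp_force: 0.0
```

```bash
python3 c.py 2 lid_front catch_ridge gauze_roll marker_pen culture_dish
python3 - <<'E'
from h import *
p=bot.read_camera("side"); u,v=map(int,proj(p,[.58,-.08,.15])); cv2.imwrite("pics/g4.png",cv2.resize(p["img"][v-110:v+90,u-120:u+120,::-1],(600,500)))
E
```

```text
lid_front 4 [ 0.7066 -0.0758  0.3192] [0.0018 0.0013 0.0022]
catch_ridge 3 [ 0.5043 -0.0948  0.1171] [0.0014 0.0011 0.0013]
gauze_roll 4 [ 0.6172 -0.3356 -0.0016] [0.0036 0.0016 0.0013]
marker_pen 4 [ 4.262e-01 -3.380e-01 -1.000e-04] [0.0015 0.0021 0.0019]
culture_dish 3 [0.4083 0.1284 0.0036] [0.0009 0.0003 0.0028]
18.85 [ 0.4809 -0.1474  0.2263] yaw of tool y deg 93.0 -5.3164247779319294e-05 [0.2 0.1 0.4]
```

View pics/g4.png

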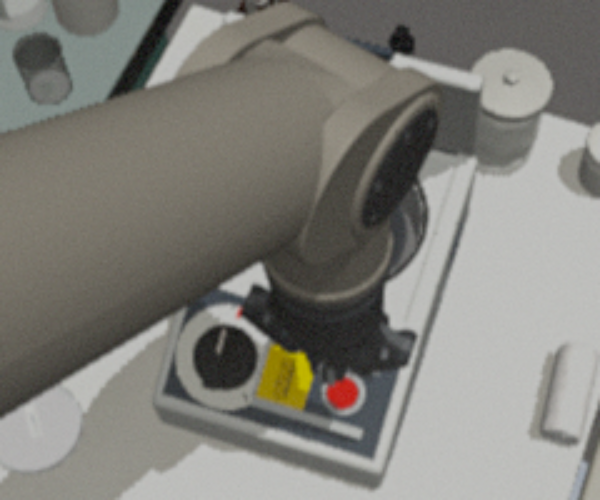

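The red button is clear, the catch is left, the knob is at zero, the lid is open at about 1.2 rad, and the arm is free.

```bash
python3 -c "
from station import bot;print(bot.hand_in())"
```

```text
the job is handed in; nothing more can be done
None
```

I turned the timer knob back to its zero stop, slid the catch about 49 mm to the left and pressed the button; the lid sprang open to about 1.2 rad and the job is handed in, but the hand-in returned no verdict. The gauze roll, pen and dish were where they started when I last looked; I didn't re-measure the tube rack.

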